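# Ready a jeweller's die slide: lean the board, fit the sleeves, stroke the carriage

### The arm

A 7-joint arm with a two-finger parallel gripper is mounted at the origin on the work surface. World frame = base frame: x ahead of the robot, y to its left, z up, the work surface at z = 0. Lengths are in m, angles in rad, forces in N, time in s.
With the tool pointing down it reaches from about 0.425 to 0.825 m from the base axis. Payload 3.6 kg.
Tool frame: the origin (TCP) lies where the fingers leave the gripper's body, on its centre line; the fingertips stand 73 mm ahead of it and the grasp point (between the pads) lies 54 mm ahead of it; z points along the fingers, y is the line along which they close (so a half turn about z gives the same grasp; the last joint's range is limited). The gripper opens to 85 mm and grips with 20 to 120 N. Pads are 22 mm wide; open, the fingers measure 114 mm over their backs; the gripper's body (76 mm by 85 mm) begins 54 mm behind the grasp point. The pads swing forward as they close: fully open they stand 13 mm farther back than shut.
Start: joints at [-1.149, 0.615, -0.013, 1.423, 0.008, 1.103, -0.04], TCP at [0.281, 0.586, 0.304] pointing down, gripper open.
Joint ranges: [-3.12, 3.12], [-0.3, 2.06], [-1.34, 1.32], [0.26, 2.42], [-1.36, 4.5], [0.01, 1.98], [-2.84, 2.84]. Speed limits (rad/s): [2.79, 2.79, 3.14, 3.14, 3.14, 3.14, 3.14].

### API

Orientations are given as a unit quaternion [x, y, z, w].
In Python, from station import arm, snapshot, camera_info, ticket gives the robot as it stands. Calls block until the motion is done:
- arm.movep(position, orientation): joint-space move of the TCP to a pose.
- arm.line_to(position, velocity=0.15, ori=None): straight line of the TCP; ori=None keeps the orientation; velocity is the mean speed in m/s.
- arm.move_j(angles): joint-space move.
- arm.move_gripper(opening, effort=None): opening from 0.0 (shut) to 1.0 (fully open); effort is the grip in N (None keeps the last); returns when the fingers have stopped.
- arm.pause(seconds).
- arm.ik(position, orientation): joint angles nearest the present ones, or None.
- snapshot(name): name is "side" or "top"; returns the picture (384x512x3 uint8, blue, green, red); there is no depth.
- camera_info(name): a dict with "fx", "fy", "cx", "cy" (pixels), "R" (3x3) and "t" (3): a world point X has camera coordinates R X + t. Camera axes: x right, y down, z forward; pixel columns grow to the right and rows downward; lengths in m; the calibration is good to about 2 mm. A picture is of the moment at which its call begins. camera_info takes no time and is no camera call.
A pose or a line that the arm cannot do raises arm.MotionError and nothing moves.
- ticket.finish_job(): hands the job in; it is judged then, once.
Readings, each from a call of its own:
- arm.read_time(): time.
- arm.read_joint_positions(): joint angles.
- arm.read_dq(): joint speeds.
- arm.read_effort(): joint torques, N m.
- arm.read_tool_pos(): TCP position.
- arm.read_eef_rot(): TCP orientation.
- arm.read_ft_force(): force on the tool from outside, world axes, zero at the start.
- arm.read_wrist_torque(): the same for the moment, N m.
- arm.read_opening(): opening from 0.0 (shut) to 1.0 (fully open).
- arm.read_finger_force(): force on a finger pad.
Only numpy, scipy, OpenCV 4.12 (cv2) and the standard library are available. Lean on these libraries where they do the work, as an engineer would, in place of code of your own. Each camera call takes 0.05 s, during which the arm holds its last target. There are 200 camera calls.

### The job

Get the die slide ready for work: first pull the dark transport board up out of its gate and lean it at an angle against the brass crossbar of the board rest, standing on its bottom edge on the bench; next stroke the empty carriage by its red handle, smoothly and not fast, through its full travel to feel for sticky spots: to the stop at the gate end, then back to the stop at the other end. Then slide every orange-headed die sleeve that stands on the bench fully home into bores of the carriage, one per bore (any bore), head up and flange flush on the carriage. With all of them in, stroke the loaded carriage to the gate end and back in the same way and leave it at the end away from the gate; leave the hammer, steel block and tool jar alone.

Things in the scene. Friction and masses are not known exactly. Their poses are not given: they have to be found in the camera images.
- bed: fixed green slide bed, 110 x 350 x 20 mm (x, y, z); origin at the centre of its underside on the bench. At its y = +115 mm is the gate: dark steel posts at x = -81..-50 and +50..+81 mm, 70 mm above the bench, with 14 mm slots (in y, open at the top) for the board's side edges. End stops 54 mm above the bench at both ends. The carriage runs along its y
- carriage (a joint): carriage position along the bed's +y, m: 0 = stop away from the gate, 0.100 = stop at the gate end; the board in the gate blocks it at about 0.05. Stays where left; friction about 5 N, a stronger sideways push moves it. Aluminium, 76 x 220 x 45 mm, flat top 80 mm above the bench, passes between the gate posts, 3 bores in a row along y 62 mm apart, red handle at the end away from the gate
- bore0 (a point): centre of the mouth of bore 0 of the carriage, at the height of the carriage top (80 mm above the bench); bore 47.5 mm in diameter, 45 mm deep (through), mouth chamfered 2 mm. z up, y along the travel. Moves with the carriage. A sleeve fully home has its foot 30 mm below this point. Bores are in order from the handle: 0, 1, 2
- bore1 (a point): centre of the mouth of bore 1 of the carriage, at the height of the carriage top (80 mm above the bench); bore 47.5 mm in diameter, 45 mm deep (through), mouth chamfered 2 mm. z up, y along the travel. Moves with the carriage. A sleeve fully home has its foot 30 mm below this point. Bores are in order from the handle: 0, 1, 2
- bore2 (a point): centre of the mouth of bore 2 of the carriage, at the height of the carriage top (80 mm above the bench); bore 47.5 mm in diameter, 45 mm deep (through), mouth chamfered 2 mm. z up, y along the travel. Moves with the carriage. A sleeve fully home has its foot 30 mm below this point. Bores are in order from the handle: 0, 1, 2
- handle (a point): centre of the top of the red handle, a fin 14 mm (x) by 36 mm (y) standing 52 mm above the carriage top (top 132 mm above the bench), 52 mm from bore 0 along the carriage; pinch it from above across its 14 mm. Moves with the carriage; axes as the bed's
- board: loose dark wooden transport board with brass inlays, 120 mm wide (its x), 10 mm thick (its y), 140 mm tall (its z), 0.15 kg; origin at the centre of its bottom edge face. At the start it stands upright in the gate on the bed (bottom 20 mm above the bench); lift it by more than 50 mm to clear the posts
- board_top (a point): centre of the top edge face of the transport board, 140 mm above the board's origin along its z
- rest: fixed board rest: foot plate 190 mm (x), y from -45 to +5 mm, 12 mm thick, posts of 12 mm at x = -80 and +80 mm, round brass crossbar 12 mm thick, 190 mm long along its x, centre line 85 mm above the bench at y = 0. Origin on the bench under the bar's middle. Beyond the plate its +y side (towards the slide) is free bench for the board's foot, the top then leaning to -y
- rest_bar (a point): middle of the centre line of the brass crossbar, 85 mm above the bench; axes as the rest's
- die0: loose sleeve, 62 mm tall, upright on its foot on the bench: steel stem 46 mm in diameter, 30 mm long, foot chamfered over 4 mm (foot face 41 mm across); above it a light orange plastic flange head 50 mm in diameter, 32 mm tall, dark dot on top. About 0.35 kg. Origin at the centre of the foot face, z up towards the head. May be absent. All sleeves are alike and fit any bore
- die1: loose sleeve, 62 mm tall, upright on its foot on the bench: steel stem 46 mm in diameter, 30 mm long, foot chamfered over 4 mm (foot face 41 mm across); above it a light orange plastic flange head 50 mm in diameter, 32 mm tall, dark dot on top. About 0.35 kg. Origin at the centre of the foot face, z up towards the head. May be absent. All sleeves are alike and fit any bore
- die2: loose sleeve, 62 mm tall, upright on its foot on the bench: steel stem 46 mm in diameter, 30 mm long, foot chamfered over 4 mm (foot face 41 mm across); above it a light orange plastic flange head 50 mm in diameter, 32 mm tall, dark dot on top. About 0.35 kg. Origin at the centre of the foot face, z up towards the head. May be absent. All sleeves are alike and fit any bore
- hammer: bystander: loose hammer lying on the bench near the robot, about 240 mm long, not to be disturbed
- bench_block: bystander: loose steel bench block, 80 x 80 x 22 mm, not to be disturbed
- jar: bystander: loose round jar with small tools, 84 mm in diameter, about 170 mm tall, not to be disturbed
Things that resemble listed ones, but are neither listed nor needed, are in the scene too. What is shaped like the die2 but blue, pink or purple is not meant.

How it is judged:
By the outcome, as a careful person would: the job done as asked, in the order asked, and still so for the second after the job is handed in, with the robot touching nothing.
Of die0, die1, die2 only 2 to 3 are there at a start; the rules pass over those that are not, and their reading is None.
At some moment in a run one of die0, die1, die2 may be knocked a few centimetres aside while the robot is not near it.
It also fails if it takes over 208 s, if anything falls off the work surface, if the arm or the gripper's body presses on something with over 40 N, if the wrist force passes 120 N, or if a joint passes its speed limit or range.

## Working session

There is one attempt and no reset: what is moved stays moved. The work goes in short steps, each a Python script; the robot and the scene stay as the last script left them, time stands still between calls to the robot, and variables do not carry over. Pictures are saved under pics/ and viewed, at most 16 in all, crops included, and the job is handed in when it is done.

```bash
mkdir -p pics; ls; python3 - <<'E'
from station import arm, snapshot, camera_info
import cv2
for n in("side","top"):
    cv2.imwrite(f"pics/{n}0.png",cv2.resize(snapshot(n),(800,600),interpolation=cv2.INTER_CUBIC)); print(n,camera_info(n))
print(arm.read_time(),arm.read_eef_rot(),arm.read_tool_pos())
E
```

```text
pics
side {'fx': 393.7876937182029, 'fy': 393.7876937182029, 'cx': 254.45607379365367, 'cy': 187.7616799707824, 'R': array([[ 0.79796368, -0.60262677,  0.00974351],
       [-0.28104335, -0.38634526, -0.87849415],
       [ 0.53316845,  0.69826808, -0.47765373]]), 't': array([-0.37878288,  0.25068973,  0.91930827])}
top {'fx': 423.78066542883386, 'fy': 423.78066542883386, 'cx': 251.7367808778005, 'cy': 188.2460835230732, 'R': array([[-0.01676094, -0.99984357, -0.00564929],
       [-0.9789875 ,  0.01755922, -0.20316289],
       [ 0.2032303 ,  0.00212538, -0.97912866]]), 't': array([0.00869547, 0.50711857, 1.35524161])}
0.1 [ 2.22052555e-01  9.75033995e-01 -1.14166609e-03 -2.61940963e-04] [0.2812187  0.58544048 0.30284346]
```

View pics/side0.png

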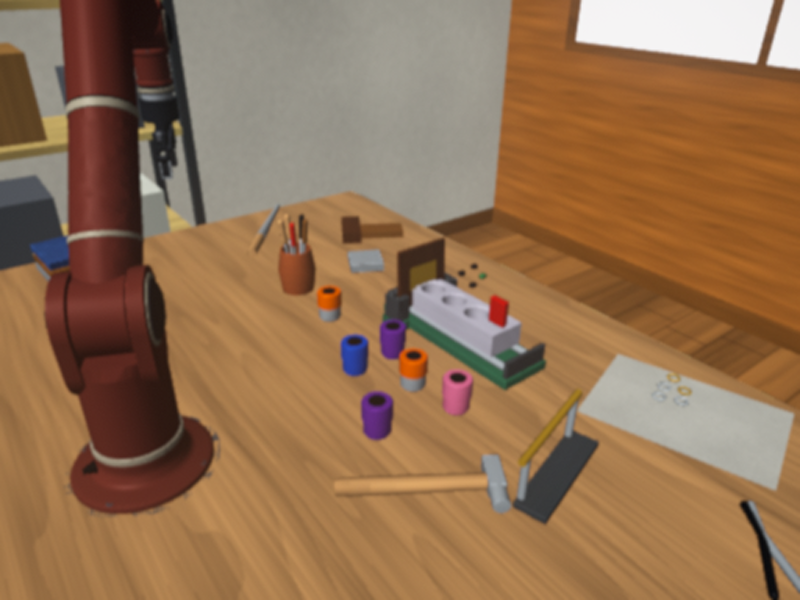

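View pics/top0.png

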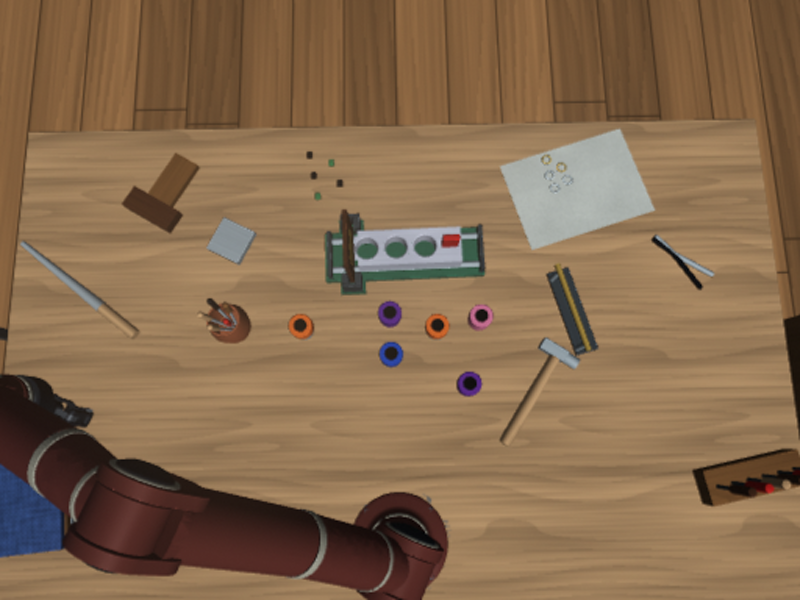

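```bash
cat > h.py <<'E'
import numpy as np, cv2
from station import arm, snapshot, camera_info
C={n:camera_info(n) for n in("side","top")}
def proj(n,X):
    c=C[n]; p=np.atleast_2d(X)@c["R"].T+c["t"]; return p[:,:2]/p[:,2:]*[c["fx"],c["fy"]]+[c["cx"],c["cy"]]
def ray(n,uv,z):
    c=C[n]; R=c["R"]; d=R.T@np.array([(uv[0]-c["cx"])/c["fx"],(uv[1]-c["cy"])/c["fy"],1]); o=-R.T@c["t"]
    return o+d*(z-o[2])/d[2]
def blobs(img,lo,hi,amin=20):
    m=cv2.inRange(cv2.cvtColor(img,cv2.COLOR_BGR2HSV),lo,hi)
    n,l,s,c=cv2.connectedComponentsWithStats(m)
    return [(s[i],c[i],l==i) for i in range(1,n) if s[i][4]>=amin]
def dies(img=None):
    """orange heads in top view -> list of xy (head top disc incl. dot, z=.062 fit)"""
    img=snapshot("top") if img is None else img
    out=[]
    for s,c,m in blobs(img,(5,190,150),(15,255,255),30):
        cn=max(cv2.findContours(m.astype(np.uint8),0,2)[0],key=cv2.contourArea)
        hull=cv2.convexHull(cn); M=cv2.moments(hull); uv=np.array([M["m10"],M["m01"]])/M["m00"]
        X=ray("top",uv,.047)
        # refine: match the silhouette centroid of the head model
        for _ in range(4):
            a=np.linspace(0,2*np.pi,60)
            P=np.vstack([np.c_[X[0]+.025*np.cos(a),X[1]+.025*np.sin(a),0*a+z] for z in(.030,.062)])
            h=cv2.convexHull(proj("top",P).astype(np.float32)); M=cv2.moments(h); uvm=np.array([M["m10"],M["m01"]])/M["m00"]
            X=X+(ray("top",uv,.047)-ray("top",uvm,.047))
        out.append((X[:2].round(4),int(s[4]),uv.round(1)))
    return out
E
python3 - <<'E'
from h import *
t=snapshot("top"); s=snapshot("side")
cv2.imwrite("pics/t.png",t);cv2.imwrite("pics/s.png",s)
for d in dies(t): print(d)
def crop(im,x,y,w,h,k): return cv2.resize(im[y:y+h,x:x+w],None,fx=k,fy=k,interpolation=cv2.INTER_CUBIC)
M=np.zeros((600,800,3),np.uint8)
a=crop(t,200,128,115,64,5); M[:320,:575]=a
a=crop(t,340,160,50,70,4); M[:280,590:790]=a
a=crop(s,240,150,112,100,3.0) if 0 else cv2.resize(s[150:250,235:350],(460,400-120))
M[320:600,:460]=a
a=cv2.resize(s[245:335,320:390],(218,280)); M[320:600,500:718]=a
cv2.imwrite("pics/m1.png",M)
E
```

```text
(array([0.4441, 0.1982]), 99, array([192. , 208.3]))
(array([ 0.4397, -0.0905]), 99, array([279.5, 208.1]))
```

View pics/m1.png

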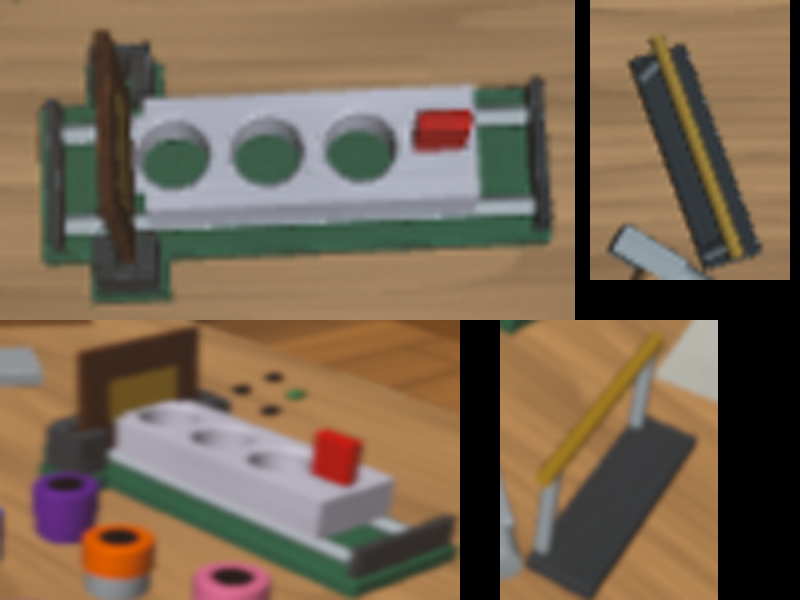

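```bash
cat > fit.py <<'E'
from h import *
from scipy.optimize import least_squares
def cv(p,s,off,pos=(0,0)): return (np.array(p,float)-pos+.5)/s-.5+off
T1=lambda p:("top",cv(p,5,(200,128))); S1=lambda p:("side",cv(p,np.array([4,2.8]),(235,150),(0,320)))
T2=lambda p:("top",cv(p,4,(340,160),(590,0))); S2=lambda p:("side",cv(p,np.array([3.114,3.111]),(320,245),(500,320)))
def W(q,X):
    c,s=np.cos(q[2]),np.sin(q[2]); X=np.asarray(X,float)
    return np.c_[q[0]+c*X[:,0]-s*X[:,1],q[1]+s*X[:,0]+c*X[:,1],X[:,2]]
def fit(obs,q0):
    def r(q): return np.concatenate([proj(n,W(q,[X]))[0]-uv for (n,uv),X in obs])
    s=least_squares(r,q0,loss="soft_l1",x_scale=[.01,.01,.05]); return s.x,r(s.x).reshape(-1,2)
# carriage frame at bore1 mouth, y toward the gate
car=[(T1((174.5,154)),(0,.062,.08)),(T1((266.5,151)),(0,0,.08)),(T1((361,148)),(0,-.062,.08)),
     (S1((166,416)),(0,.062,.08)),(S1((222,438)),(0,0,.08)),(S1((279,461)),(0,-.062,.08))]
bed=[(T1((43,265)),(-.055,.175,.0)),(T1((550,243)),(-.055,-.175,.0)),(S1((355,594)),(-.055,-.175,0)),(S1((455,556)),(.055,-.175,0)),(T1((536,80)),(.055,-.165,.054))]
rest=[(T2((657,37)),(.095,0,.085)),(T2((739,257)),(-.095,0,.085)),(T2((630,63)),(.095,.005,.012)),(T2((684,45)),(.095,-.045,.012)),(T2((760,250)),(-.095,-.045,.012)),
 (S2((544,480)),(-.095,0,.085)),(S2((660,340)),(.095,0,.085)),(S2((528,563)),(-.095,.005,.012)),(S2((592,597)),(-.095,-.045,.0)),(S2((694,437)),(.095,-.045,.012))]
E
python3 - <<'E'
from fit import *
for n,o,q0 in(("car",car,(.58,0,0)),("bed",bed,(.58,0,0)),("rest",rest,(.47,-.38,.3))):
    q,r=fit(o,q0); print(n,q.round(4)); print(r.round(2).tolist())
    if n=="car":
        print("cartop only",fit(o[:3],q0)[0].round(4))
        qc=q
    if n=="bed": 
        c,s=np.cos(q[2]),np.sin(q[2]); d=qc[:2]-q[:2]; print("bore1 in bed",c*d[0]+s*d[1],-s*d[0]+c*d[1])
# carriage corners & handle
for p,z in(((143,98),.08),((472,85),.08),((440,116),.132)):print(p,ray("top",T1(p)[1],z).round(4))
E
```

```text
car [ 0.6043 -0.006   0.0226]
[[-0.27, 0.05], [0.08, -0.09], [-0.06, -0.23], [0.33, 0.42], [-0.26, 0.17], [-0.11, 0.14]]
cartop only [ 0.604  -0.0063  0.0149]
bed [ 0.6075 -0.0234  0.0292]
[[0.08, 0.09], [-0.36, -0.16], [-0.68, 2.82], [0.37, 1.92], [-0.86, -2.64]]
bore1 in bed -0.0026797995530369887 0.017451760132731753
rest [ 0.4687 -0.3687  0.2889]
[[-0.48, -0.27], [-0.13, -0.05], [-0.09, -1.06], [0.07, -0.83], [1.02, 0.3], [0.0, 0.83], [-1.37, -0.11], [-0.61, -1.37], [-0.11, 3.0], [1.03, -0.07]]
(143, 98) [0.642  0.0757 0.08  ]
(472, 85) [ 0.647  -0.1431  0.08  ]
(440, 116) [ 0.6104 -0.1165  0.132 ]
```

```bash
python3 - <<'E'
from fit import *
bo=[(T1((98,32)),(.06,0,.16)),(T1((128,262)),(-.06,0,.16)),(S1((80,354)),(-.06,0,.16)),(S1((196,329)),(.06,0,.16))]
qb,r=fit(bo,(.6,.09,0)); print("board",qb.round(4),r.round(2).tolist()); print(fit(bo[:2],qb)[0],fit(bo[2:],qb)[0])
q,r=fit(bed[:4],(.6,-.02,0)); print("bed",q,r.round(2).tolist())
q2,_=fit(bed[:2],(.6,-.02,0)); print(q2)
qc,_=fit(car,(.6,0,0)); qr,_=fit(rest,(.47,-.38,.3))
t=cv2.imread("pics/t.png");s=cv2.imread("pics/s.png")
k=6
def box(q,x,y,z):
    P=[(a,b,c) for a in x for b in y for c in z]; E=[(i,j) for i in range(8) for j in range(i) if sum(u!=v for u,v in zip(P[i],P[j]))==1]
    return W(q,P),E
B=[(q2,(-.055,.055),(-.175,.175),(0,.02),(0,255,255)),(qc,(-.038,.038),(-.138,.082),(.035,.08),(255,0,0)),(qb,(-.06,.06),(-.005,.005),(.02,.16),(255,255,0)),
 (qr,(-.095,.095),(-.045,.005),(0,.012),(0,255,255)),(qr,(-.095,.095),(-.006,.006),(.079,.091),(255,0,255)),
 (q2,(.05,.081),(.10,.13),(0.0,.07),(0,0,255)),(q2,(-.081,-.05),(.10,.13),(0.0,.07),(0,0,255))]
a=np.linspace(0,2*np.pi,40)
def draw(n,im,x0,y0,w,h,k):
    o=cv2.resize(im[y0:y0+h,x0:x0+w],None,fx=k,fy=k,interpolation=cv2.INTER_CUBIC)
    f=lambda X:((proj(n,X)-[x0,y0]+.5)*k-.5).round().astype(int)
    for Q,x,y,z,c in B:
        P,E=box(Q,x,y,z); p=f(P)
        for i,j in E: cv2.line(o,p[i].tolist(),p[j].tolist(),c,1)
    for yy in(-.062,0,.062): cv2.polylines(o,[f(W(qc,np.c_[.02375*np.cos(a),yy+.02375*np.sin(a),0*a+.08]))],True,(0,0,255),1)
    for d in((.4441,.1982),(.4397,-.0905)):
        for z,R in((0,.0205),(.062,.025)): cv2.polylines(o,[f(np.c_[d[0]+R*np.cos(a),d[1]+R*np.sin(a),0*a+z])],True,(255,255,255),1)
    return o
M=np.zeros((600,800,3),np.uint8)
A=draw("top",t,185,128,200,100,4); M[:300]=A[:300]
A=draw("side",s,195,150,200,190,4)
cv2.imwrite("pics/m3.png",A[:600]); M[300:]=A[40:340]; cv2.imwrite("pics/m2.png",M)
E
```

```text
board [0.5984 0.0901 0.1046] [[0.86, 0.85], [-1.03, -8.36], [0.52, 1.54], [-1.14, -0.12]]
[0.58124703 0.08992473 0.14528564] [0.60251386 0.09378086 0.02486955]
bed [ 0.60919282 -0.02076408  0.04207461] [[-0.44, 0.25], [-0.98, -1.27], [-0.18, 1.93], [0.37, 0.9]]
[ 0.60733856 -0.02398614  0.02641473]
```

View pics/m2.png

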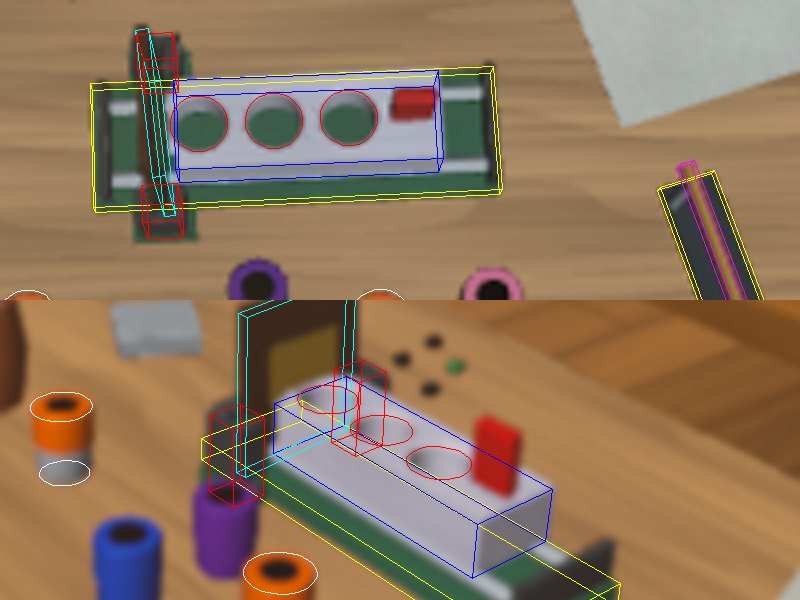

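View pics/m3.png

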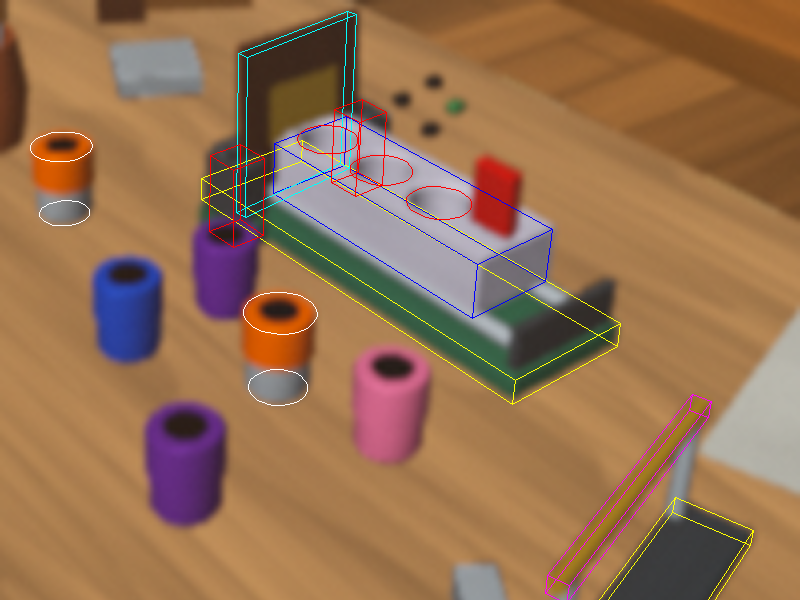

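```bash
cat >> h.py <<'E'
from scipy.spatial.transform import Rotation as Ro
def quat(ydir,zdir=(0,0,-1)):
    z=np.array(zdir,float);z/=np.linalg.norm(z); y=np.array(ydir,float); y-=z*(y@z); y/=np.linalg.norm(y)
    return Ro.from_matrix(np.c_[np.cross(y,z),y,z]).as_quat()
def best(pos,ydir,zdir=(0,0,-1)):
    """the half-turn choice nearest the present joints"""
    q=[quat(s*np.array(ydir,float),zdir) for s in(1,-1)]; j=np.array(arm.read_joint_positions())
    c=[(np.abs(np.array(a)-j).max(),k) for k in q if (a:=arm.ik(pos,k)) is not None]
    return min(c,key=lambda v:v[0])[1] if c else None
REST=np.array([.4687,-.3687,.2889]); YAW=.0226
E
python3 - <<'E'
from fit import *
q=REST; c,s=np.cos(q[2]),np.sin(q[2])
for p in((610,245),(625,225),(690,265),(672,275)):
    X=ray("top",T2(p)[1],.02); d=X[:2]-q[:2]; print("hammer rest frame",(c*d[0]+s*d[1]).round(3),(-s*d[0]+c*d[1]).round(3))
n=np.array([-np.sin(.025),np.cos(.025),0])
B=np.array([.603,.092])
p=[*B,.02+.126+.054+.12]; k=best(p,n); print(k)
arm.movep(p,k); arm.move_gripper(.5,40)
p[2]-=.12; arm.line_to(p,.12); 
print(arm.read_time(),arm.read_tool_pos(),arm.read_ft_force(),arm.read_joint_positions())
t=snapshot("top");s_=snapshot("side")
M=np.hstack([cv2.resize(t[120:220,180:280],(400,400),interpolation=2),cv2.resize(s_[110:210,220:320],(400,400),interpolation=2)]);cv2.imwrite("pics/g1.png",M)
E
```

```text
hammer rest frame -0.052 0.078
hammer rest frame -0.04 0.06
hammer rest frame -0.087 0.021
hammer rest frame -0.091 0.038
[0.99992188 0.01249967 0.         0.        ]
3.9583 [0.60357409 0.09186911 0.20084122] [ 0.50259627 -0.30595688  1.0038618 ] [-0.55003354  0.74091153  0.62627869  1.67523195 -0.52973106  0.89927044
 -1.25701712]
```

View pics/g1.png

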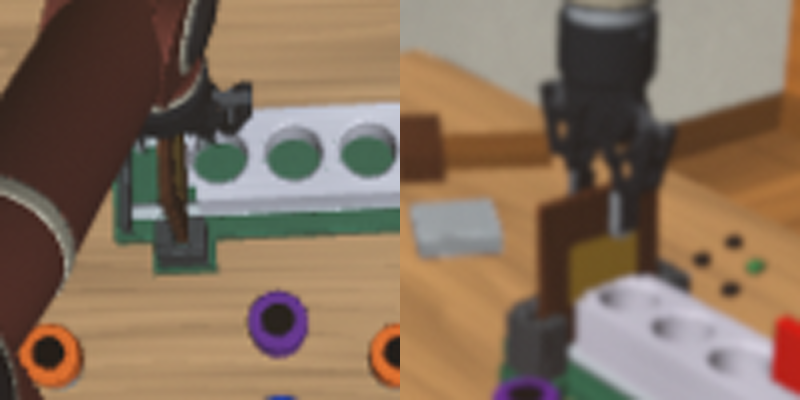

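```bash
cat > place.py <<'E'
from h import *
th=np.radians(17); c,s=np.cos(REST[2]),np.sin(REST[2]); X=np.array([c,s,0]);Y=np.array([-s,c,0]);Z=np.array([0,0,1.])
zb=.005*np.sin(th); yb=(.011+(.085-zb)*np.sin(th))/np.cos(th)
bz=-np.sin(th)*Y+np.cos(th)*Z; n=np.cos(th)*Y+np.sin(th)*Z
foot=np.array([REST[0],REST[1],0])+.03*X+(yb+.003)*Y+(zb+.0015)*Z
L=.126+.054
E
python3 - <<'E'
from place import *
p=foot+L*bz; print(p)
cur=np.array(arm.read_ft_force())
arm.move_gripper(0.0,40); print("open",arm.read_opening(),arm.read_finger_force(),arm.read_ft_force())
p0=arm.read_tool_pos(); 
arm.line_to([p0[0],p0[1],p0[2]+.03],.06); print(arm.read_ft_force()-cur)
arm.line_to([p0[0],p0[1],p0[2]+.15],.15); print(arm.read_ft_force()-cur, arm.read_opening())
sgn=1 if Ro.from_quat(arm.read_eef_rot()).as_matrix()[1,1]>0 else -1
up=foot+L*bz; up[2]+=.15; up+=.02*Y
kk=quat(sgn*Y); 
mid=(np.array(p0)+up)/2; 
for q,pos in((kk,up+Z*.0),(quat(sgn*n,-bz),foot+L*bz)): print(arm.ik(pos,q))
E
```

```text
[ 0.50104193 -0.37221567  0.17509671]
open 0.11394758028749782 39.442927837371826 [0.01169313 0.48678987 2.65413771]
[-0.42160603 -0.46791252 -0.07333776]
[-0.46238153 -0.01534412 -2.12128951] 0.10359050227516041
[ 0.19110729  0.60288713  0.6762015   1.53544816 -0.40021906  1.1451976
 -0.33384441]
[ 0.40368192  0.85208975  0.49876634  1.48062191 -0.54076506  1.21806426
 -0.20511914]
```

```bash
python3 - <<'E'
from place import *
sgn=1 if Ro.from_quat(arm.read_eef_rot()).as_matrix()[1,1]>0 else -1
up=foot+L*bz; up[2]+=.12; up+=.025*Y
k2=quat(sgn*n,-bz)
arm.line_to(up,.2,ori=quat(sgn*Y)); 
arm.line_to(up,.1,ori=k2) if 0 else arm.line_to(up-.03*Z,.05,ori=k2)
f0=arm.read_ft_force()
arm.line_to(foot+L*bz+.012*Y+.015*Z,.1)
print(arm.read_time(),arm.read_ft_force()-f0,arm.read_opening())
t=snapshot("top");s_=snapshot("side")
M=np.hstack([cv2.resize(t[130:250,300:420],(400,400),interpolation=2),cv2.resize(s_[215:345,290:420],(400,400),interpolation=2)]);cv2.imwrite("pics/p1.png",M)
E
```

```text
10.15 [ 0.14331059 -0.46496151  0.6210334 ] 0.1113587892100244
```

View pics/p1.png

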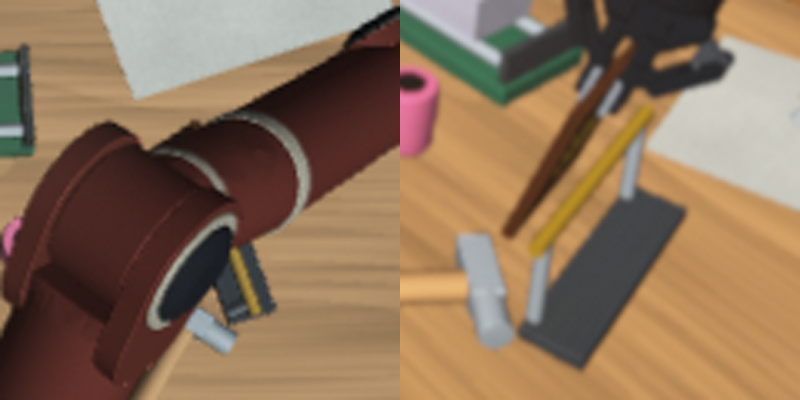

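```bash
python3 - <<'E'
from place import *
f0=arm.read_ft_force()
P=foot+L*bz
arm.line_to(P+.002*Z+.002*Y,.05); print(arm.read_ft_force()-f0)
z=.002
for i in range(8):
    f=arm.read_ft_force()-f0
    if f[2]>3: break
    z-=.001; arm.line_to(P+z*Z+.002*Y,.02)
print("z",z,f)
y=.002
for i in range(8):
    f=arm.read_ft_force()-f0
    if f@Y>2: break
    y-=.001; arm.line_to(P+z*Z+y*Y,.02)
print("y",y,f, f@Y)
t=snapshot("top");s_=snapshot("side")
M=np.hstack([cv2.resize(s_[195:345,270:420],(600,600),interpolation=2)]);cv2.imwrite("pics/p2.png",M)
E
```

```text
[-0.21732339  0.3373034   0.41576143]
z -0.002 [-0.70647579  0.01966888  3.12111877]
y -0.001 [-1.3468184   2.5674809   6.13706138] 2.8447848016980553
```

View pics/p2.png

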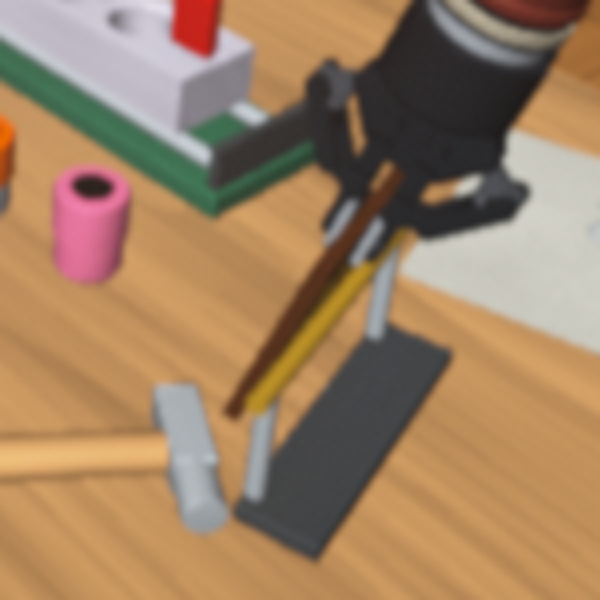

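```bash
python3 - <<'E'
from place import *
arm.move_gripper(.25); arm.pause(.3)
arm.move_gripper(.45)
p=np.array(arm.read_tool_pos()); arm.line_to(p+.09*bz,.08); arm.line_to(p+.09*bz+.1*Z,.2)
h=[.61,-.117,.28]
bx=np.array([np.cos(YAW),np.sin(YAW),0]); arm.movep(h,best(h,bx))
print(arm.read_time(),arm.read_joint_positions(),dies())
t=snapshot("top");s_=snapshot("side")
M=np.hstack([cv2.resize(t[150:250,325:425],(400,400),interpolation=2),cv2.resize(s_[215:345,290:420],(400,400),interpolation=2)]);cv2.imwrite("pics/p3.png",M)
E
```

```text
16.525 [-0.02652839  0.6063815   0.31100073  1.55155017 -0.20377893  1.01585275
  0.35841781] [(array([0.4436, 0.1973]), 100, array([192.3, 208.5]))]
```

View pics/p3.png

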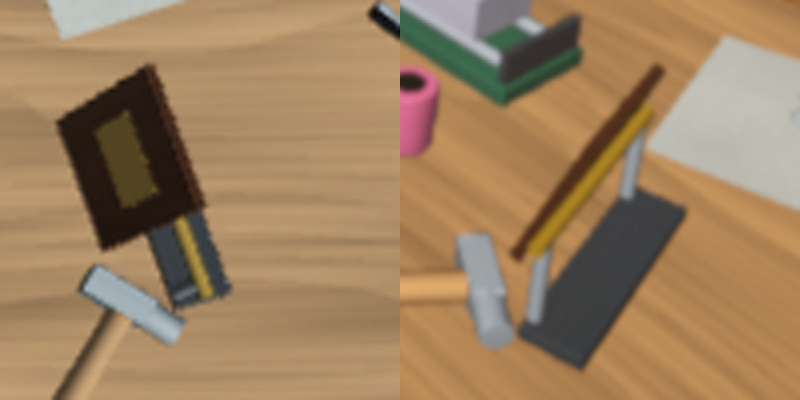

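```bash
cat >> h.py <<'E'
def dirs(yaw=YAW): return np.array([np.cos(yaw),np.sin(yaw),0]),np.array([-np.sin(yaw),np.cos(yaw),0])
def stroke(dist,sign,v=.05,lim=14,maxextra=.02):
    """pull gripped handle along sign*bed y for dist, then creep to the stop"""
    bx,by=dirs(); p=np.array(arm.read_tool_pos()); f0=np.array(arm.read_ft_force())
    arm.line_to(p+sign*dist*by,v); d=dist
    while d<dist+maxextra:
        f=np.array(arm.read_ft_force())
        if -sign*(f@by)>lim: break
        d+=.001; arm.line_to(p+sign*d*by,.03)
    a=np.array(arm.read_tool_pos()); f=np.array(arm.read_ft_force())
    print("stroke cmd",round(d,4),"actual",((a-p)@by*sign).round(4),"F",f.round(1),"f0",f0.round(1),"t",arm.read_time(),"tool",a.round(4))
    arm.line_to(a-sign*.0005*by,.03); return d
E
python3 - <<'E'
from h import *
bx,by=dirs(); h=np.array([.6085,-.1185,.169])
arm.move_gripper(.6,20); arm.line_to(h,.12); print(arm.read_ft_force())
arm.move_gripper(0,30); print(arm.read_opening(),arm.read_ft_force(),arm.read_wrist_torque())
for i in range(3):
    fx=np.array(arm.read_ft_force())@bx
    if abs(fx)<4: break
    p=np.array(arm.read_tool_pos()); arm.line_to(p+np.sign(fx)*.001*bx,.02); print(fx,arm.read_ft_force())
s_=snapshot("side");cv2.imwrite("pics/h1.png",cv2.resize(s_[150:270,230:390],(640,480),interpolation=2))
E
```

```text
[ 0.46535076 -0.43334329  0.20302811]
0.1598505327442086 [ 2.41216376 -0.04056871  1.24762206] [-0.03973816 -0.12864663  0.11602176]
```

View pics/h1.png

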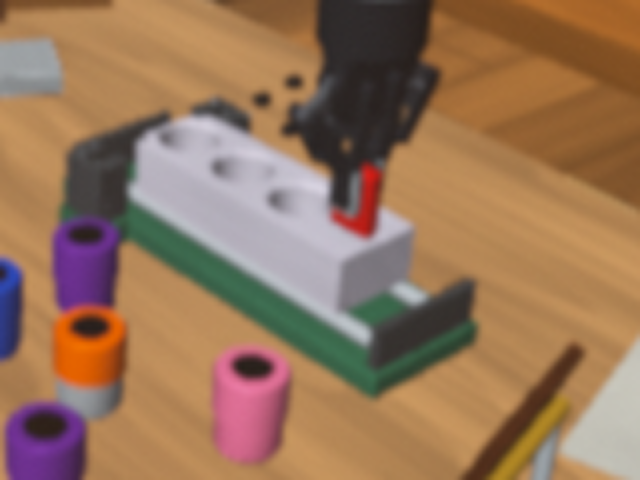

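```bash
python3 - <<'E'
from h import *
stroke(.047,1,maxextra=.035)
arm.pause(.3)
stroke(.094,-1)
print(arm.read_opening())
E
```

```text
stroke cmd 0.068 actual 0.0592 F [  3.8 -14.4  -3.3] f0 [ 2.3 -0.3  2. ] t 24.8417 tool [ 0.608  -0.0593  0.1698]
stroke cmd 0.112 actual 0.1012 F [-0.4 15.5  7.7] f0 [ 2.4 -3.4 -0.2] t 32.1333 tool [ 0.611  -0.1611  0.1697]
0.1571882532170862
```

```bash
python3 - <<'E'
from h import *
bx,by=dirs()
arm.move_gripper(.6,40); p=np.array(arm.read_tool_pos()); print(p,arm.read_ft_force()); arm.line_to(p+[0,0,.1],.15)
g=[.4436,.1978,.2]; arm.movep(g,best(g,bx)); 
t=snapshot("top");s=snapshot("side");cv2.imwrite("pics/t2.png",t);cv2.imwrite("pics/s2.png",s)
print(arm.read_time(),dies(t),arm.read_joint_positions())
M=np.zeros((600,800,3),np.uint8)
M[:300,:]=cv2.resize(t[140:185,210:330],(800,300),interpolation=2)
M[300:,:480]=cv2.resize(s[165:240,250:370],(480,300),interpolation=2)
M[300:,480:]=cv2.resize(s[150:225,175:255],(320,300),interpolation=2)
cv2.imwrite("pics/m4.png",M)
E
```

```text
[ 0.61061013 -0.16111234  0.16948407] [ 0.27171144  0.24032244 -0.48887986]
35.5167 [(array([0.4407, 0.1863]), 54, array([195.6, 209.3])), (array([ 0.4009, -0.0862]), 107, array([278.6, 219.8]))] [-0.66114846  0.52415815  0.29033053  2.01526399 -0.24301659  0.63355993
 -0.19106577]
```

View pics/m4.png

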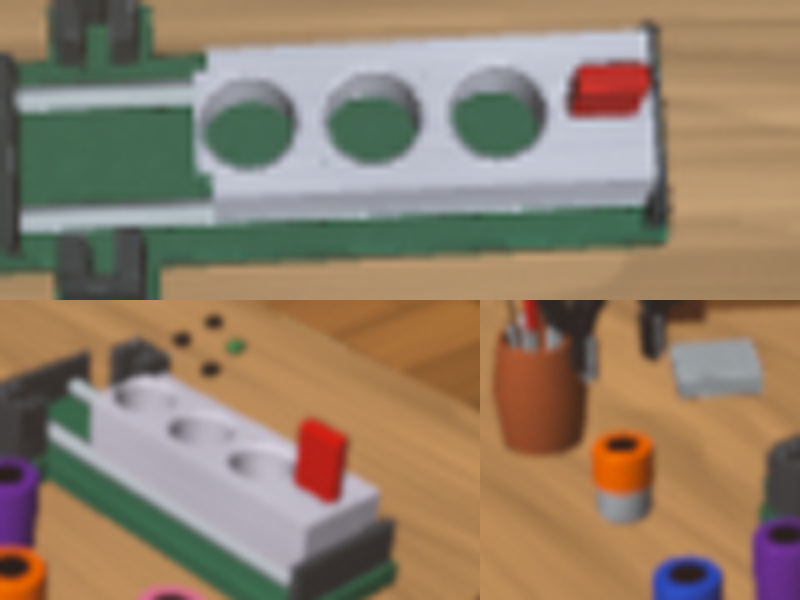

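```bash
python3 - <<'E'
from fit import *
T=lambda p:("top",cv(p,20/3,(210,140))); S=lambda p:("side",cv(p,4,(250,165),(0,300)))
o=[(T((249,122.5)),(0,.062,.08)),(T((373.5,117.5)),(0,0,.08)),(T((497.5,112.5)),(0,-.062,.08)),(S((145,397)),(0,.062,.08)),(S((202,431)),(0,0,.08)),(S((262,464)),(0,-.062,.08))]
for k in(o,o[:3],o[3:]):
    q,r=fit(k,(.605,-.047,.02)); print(q.round(4),r.round(2).tolist())
# handle top in top view: centre of the red top face
print(ray("top",T((613,78))[1],.132),[ (b[1],b[0][4]) for b in blobs(cv2.imread("pics/t2.png"),(0,200,100),(4,255,255),10)])
bx,by=dirs()
p=[.4009,-.0862,.108]; print(arm.ik(p,quat(bx)),arm.ik(p,quat(-bx)),arm.ik([p[0],p[1],.2],quat(-bx)))
for y in(bx,-bx):print(arm.ik([.607,-.047,.156],quat(y)))
E
```

```text
[ 0.6063 -0.0479  0.0231] [[-0.02, -0.31], [0.06, -0.31], [0.21, -0.31], [-0.19, 0.5], [-0.36, -0.02], [-0.22, 0.3]]
[ 0.6053 -0.0476  0.0234] [[-0.1, 0.0], [-0.02, -0.0], [0.13, -0.01]]
[ 0.608  -0.0473  0.0219] [[0.09, 0.26], [-0.1, -0.28], [0.01, 0.04]]
[ 0.60795927 -0.16077848  0.132     ] [(array([491.82608696, 312.        ]), np.int32(23))]
[ 0.0830494   0.62533489  0.10955877  2.28054692 -0.26502486  0.24685198
  0.45194398] [-0.3747435   0.79417842  0.84425738  2.29368102 -1.19214153  0.61115595
 -1.70737571] [-0.5549621   0.68469656  1.13477091  2.22168478 -0.90054985  0.82054159
 -1.93431184]
[-0.10633496  0.73291861  0.24540645  1.70618925 -0.24546979  0.73269103
  0.28442576]
[-0.51804874  0.9897405   1.08054623  1.71948189 -0.98946255  1.08088846
 -2.21614448]
```

```bash
cat > die.py <<'E'
from h import *
bx,by=dirs(); BORE1=np.array([.608,-.047,.0])
def go(p,v):  # line with one correction of the steady error
    arm.line_to(p,v); e=np.array(p)-arm.read_tool_pos()
    if np.abs(e).max()>.0007: arm.line_to(p+e,.03)
    return e
def grasp(xy,zt=.107):
    p=np.array([*xy,.2]); k=best(p,bx); arm.move_gripper(.95,30); arm.movep(p,k)
    p[2]=zt; go(p,.12); print("down",arm.read_tool_pos().round(4),arm.read_ft_force().round(1))
    arm.move_gripper(0,35); print("grip",arm.read_opening(),arm.read_finger_force(),arm.read_ft_force().round(1))
    z0=arm.read_tool_pos()[2]; arm.line_to([*xy,.23],.15); return z0   # TCP height over the foot
def insert(i,h,off=(0,0)):
    b=BORE1+(i-1)*.062*by+off[0]*bx+off[1]*by
    p=np.array([b[0],b[1],h+.115]); k=best(p,bx); print("k ok",k is not None)
    arm.line_to(p,.2,ori=k); e=go(p,.03); arm.pause(.2); f0=np.array(arm.read_ft_force()); print("hover",arm.read_tool_pos().round(4),"opening",arm.read_opening())
    z=h+.088; arm.line_to([p[0],p[1],z]+e,.06)
    while z>h+.046:
        f=np.array(arm.read_ft_force())-f0; a=arm.read_tool_pos()
        if f[2]>12: break
        z-=.002; arm.line_to([p[0],p[1],z]+e,.03)
    print("end foot z",(arm.read_tool_pos()[2]-h).round(4),"F",f.round(1),"tool",a.round(4),arm.read_time())
E
python3 - <<'E'
from die import *
h=grasp((.4445,.1977)); print("h",h); open("h.txt","w").write(str(h))
arm.pause(.2); print(arm.read_ft_force(),arm.read_opening())
t=snapshot("top");s=snapshot("side");cv2.imwrite("pics/d1.png",cv2.resize(s[110:230,150:310],(640,480),interpolation=2))
E
```

```text
down [0.4449 0.1978 0.1074] [0.8 0.1 0.1]
grip 0.5668126853456442 35.80749600660056 [-1.2  0.1  5.9]
h 0.10790615870866808
[-0.5252655   0.05995193 -4.14004257] 0.5667473938434122
```

View pics/d1.png

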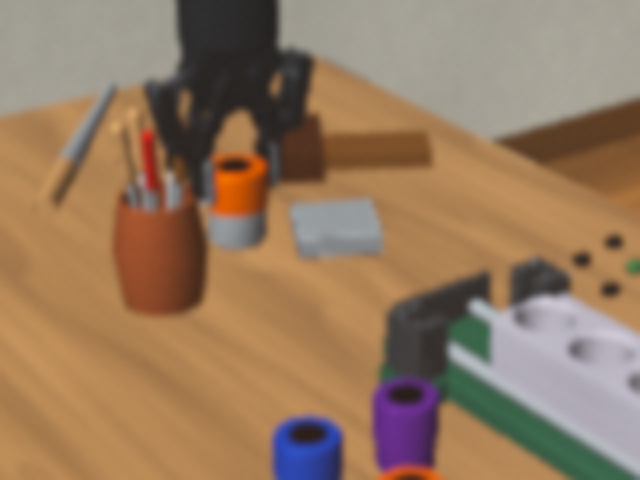

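```bash
python3 - <<'E'
from die import *
insert(2,float(open("h.txt").read()))
E
```

```text
k ok True
hover [0.6069 0.0141 0.2227] opening 0.5711784950383085
end foot z 0.0499 F [-3.6  0.9 13. ] tool [0.6069 0.0141 0.1579] 46.4417
```

```bash
python3 - <<'E'
from die import *
arm.move_gripper(.9); p=np.array(arm.read_tool_pos()); arm.line_to(p+[0,0,.1],.15)
w=[.5,.25,.3]; arm.movep(w,best(w,bx))
t=snapshot("top"); print(dies(t)); s=snapshot("side")
M=np.hstack([cv2.resize(t[140:235,210:310],(400,380),interpolation=2),cv2.resize(s[165:260,240:340],(400,380),interpolation=2)]);cv2.imwrite("pics/d2.png",M)
E
```

```text
[(array([0.6218, 0.0138]), 85, array([247.1, 155.5])), (array([ 0.4006, -0.0863]), 106, array([278.6, 219.9]))]
```

View pics/d2.png

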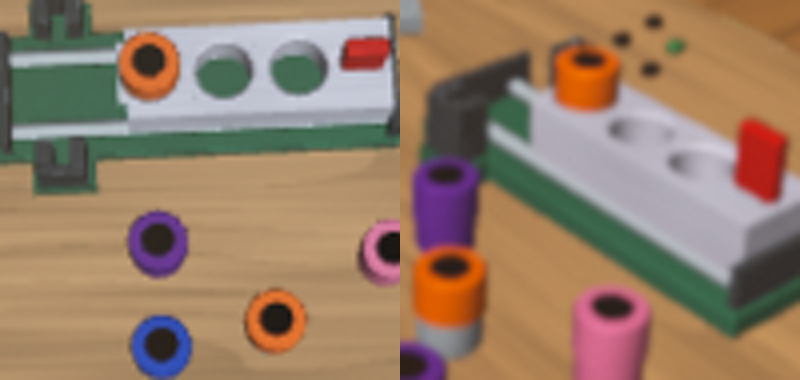

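```bash
python3 - <<'E'
from die import *
h=grasp((.4022,-.0863)); print("h",h); open("h.txt","w").write(str(h))
arm.pause(.2); print(arm.read_ft_force(),arm.read_opening(),arm.read_time())
insert(1,h)
E
```

```text
down [ 0.4026 -0.0862  0.1073] [ 0.1 -0.2 -0.4]
grip 0.5744187710247599 35.72519440276665 [-2.2  0.5  6.1]
h 0.10761141821393047
[-0.18675656 -0.23533524 -3.69059675] 0.5685452332370754 52.85
k ok True
hover [ 0.6079 -0.047   0.2228] opening 0.5712678147831725
end foot z 0.05 F [-6.9 -4.8 14.4] tool [ 0.6085 -0.0472  0.1576] 60.1083
```

```bash
python3 - <<'E'
from die import *
arm.move_gripper(.9); p=np.array(arm.read_tool_pos()); arm.line_to(p+[0,0,.1],.15)
w=[.5,.25,.3]; arm.movep(w,best(w,bx))
t=snapshot("top"); print(dies(t)); s=snapshot("side")
M=np.hstack([cv2.resize(t[140:235,210:310],(400,380),interpolation=2),cv2.resize(s[165:260,240:340],(400,380),interpolation=2)]);cv2.imwrite("pics/d3.png",M)
E
```

```text
[(array([0.6209, 0.0137]), 94, array([247.1, 155.7])), (array([ 0.6232, -0.0494]), 89, array([265.7, 154.8]))]
```

View pics/d3.png

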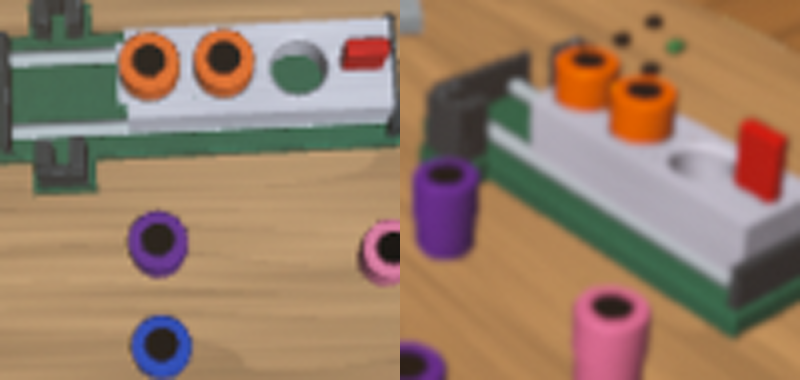

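Both sleeves sit flush (heads near (150,65) and (223,62) in the top crop). Now the loaded stroke.

```bash
python3 - <<'E'
from die import *
h=np.array([.6106,-.161,.28]); arm.movep(h,best(h,bx)); arm.move_gripper(.6,30); h[2]=.169; go(h,.12)
arm.move_gripper(0,30); print(arm.read_opening(),arm.read_ft_force())
stroke(.094,1); arm.pause(.3); stroke(.094,-1)
arm.move_gripper(.6); p=np.array(arm.read_tool_pos()); print(p); arm.line_to(p+[0,0,.12],.12)
w=[.5,.25,.3]; arm.movep(w,best(w,bx)); print(arm.read_time(),dies())
t=snapshot("top");s=snapshot("side")
M=np.zeros((560,800,3),np.uint8); M[:]=np.hstack([cv2.resize(t[130:270,205:405][:, :],(400,280),interpolation=2),cv2.resize(s[170:310,200:400],(400,280),interpolation=2)]).repeat(1,0) if 0 else 0
M[:280,:400]=cv2.resize(t[120:260,200:400],(400,280));M[:,400:]=cv2.resize(s[160:355,240:380],(400,560),interpolation=2)
M[280:,:400]=cv2.resize(t[130:200,205:305],(400,280),interpolation=2); cv2.imwrite("pics/f1.png",M)
E
```

```text
0.15783502956377077 [ 1.37764217 -0.18863205  0.76347768]
stroke cmd 0.107 actual 0.0986 F [  2.4 -14.3  -5.6] f0 [ 1.4 -0.2  0.8] t 71.5917 tool [ 0.6081 -0.0621  0.1684]
stroke cmd 0.105 actual 0.0983 F [-0.9 14.2  6. ] f0 [ 2.2 -4.6 -2.7] t 77.1333 tool [ 0.6109 -0.1613  0.1683]
[ 0.6105805  -0.16162108  0.16819701]
80.7 [(array([0.6207, 0.0137]), 94, array([247.1, 155.8])), (array([ 0.6232, -0.0493]), 89, array([265.7, 154.8]))]
```

View pics/f1.png

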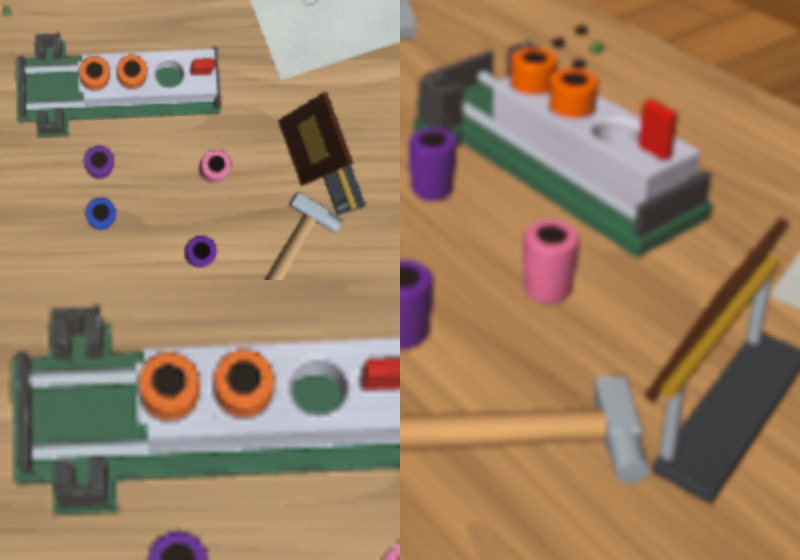

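```bash
python3 - <<'E'
from die import *
import h as H
h=np.array([.6106,-.161,.28]); arm.movep(h,best(h,bx)); arm.move_gripper(.6,50); h[2]=.169; go(h,.12)
arm.move_gripper(0,50)
def st(dist,sg,lim=25):
    p=np.array(arm.read_tool_pos()); arm.line_to(p+sg*dist*by,.05); d=dist
    while d<dist+.025:
        f=-sg*np.array(arm.read_ft_force())@by; a=(np.array(arm.read_tool_pos())-p)@by*sg
        print(round(d,3),a.round(4),f.round(1),end=" | ")
        if f>lim: break
        d+=.0015; arm.line_to(p+sg*d*by,.03)
    print(arm.read_tool_pos(),arm.read_time())
    arm.line_to(np.array(arm.read_tool_pos()),.03)
st(.097,1); arm.pause(.3); st(.097,-1)
E
```

```text
0.097 0.0946 5.8 | 0.099 0.0965 5.4 | 0.1 0.0975 5.3 | 0.102 0.0977 6.6 | 0.103 0.098 9.5 | 0.105 0.0982 12.3 | 0.106 0.0985 12.8 | 0.108 0.0987 15.6 | 0.109 0.0989 17.5 | 0.111 0.0991 18.7 | 0.112 0.0993 20.6 | 0.114 0.0995 21.7 | 0.115 0.0998 22.9 | 0.117 0.1 26.1 | [ 0.60803049 -0.06070196  0.168505  ] 89.7167
0.097 0.0955 4.3 | 0.099 0.0973 4.9 | 0.1 0.0982 6.1 | 0.102 0.0983 8.0 | 0.103 0.0984 9.9 | 0.105 0.0986 12.3 | 0.106 0.0987 13.9 | 0.108 0.0989 15.8 | 0.109 0.099 18.5 | 0.111 0.0992 18.8 | 0.112 0.0994 21.3 | 0.114 0.0995 23.8 | 0.115 0.0997 26.1 | [ 0.6110603  -0.16208521  0.1683239 ] 95.8417
```

```bash
python3 - <<'E'
from die import *
from station import ticket
print(arm.read_ft_force())
arm.move_gripper(.6); p=np.array(arm.read_tool_pos()); arm.line_to(p+[0,0,.12],.12)
w=[.5,.25,.3]; arm.movep(w,best(w,bx)); arm.pause(.5); print(arm.read_time(),dies())
print(ticket.finish_job())
E
```

```text
[-0.69681829  6.43022742  3.99126115]
100.175 [(array([0.6209, 0.0137]), 93, array([247.1, 155.8])), (array([ 0.6233, -0.0495]), 89, array([265.8, 154.7]))]
the job is handed in; nothing more can be done
None
```

The job is handed in at about 100 s: the board leans on the brass bar, both orange sleeves present are flush in bores 1 and 2, and the carriage was stroked to both stops empty and loaded (loaded twice, to be sure of the stops) and left at the end away from the gate.

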